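# Empty the wax-bar mould by way of the tray

## Robot

A 6-joint arm with a two-finger parallel gripper is mounted at the origin on the work surface. World frame = base frame: x ahead of the robot, y to its left, z up, the work surface at z = 0. Lengths are in mm, angles in rad, forces in N, time in s.
With the tool pointing down it reaches from about 275 to 750 mm from the base axis. Payload 10.2 kg.
Tool frame: the origin (TCP) lies midway between the tips of the shut fingers; the grasp point (between the pads) lies behind it (r.grip_point_offset is the z of the grasp point in the tool frame, in mm); z points along the fingers, y is the line along which they close (so a half turn about z gives the same grasp; the last joint's range is limited). The gripper opens to 88 mm and grips with 3 to 60 N. Pads are 18 mm wide; open, the fingers measure 123 mm over their backs; the gripper's body (75 mm by 187 mm) begins 45 mm behind the grasp point.
Start: joints at [-1.423, 0.313, 1.498, -0, 1.331, -0.223], TCP at [190.227, -489.331, 238.72] pointing down, gripper open.
Joint ranges: [-2.94, 2.94], [-0.97, 2.17], [0.19, 2.56], [-1.23, 4.37], [0.02, 3.11], [-2.88, 2.88]. Speed limits (rad/s): [2.39, 2.39, 3.01, 3.14, 3.14, 3.14].

## Interface

Orientations are given as [roll, pitch, yaw] about the fixed x, y, z axes, in that order (R = Rz(yaw) Ry(pitch) Rx(roll)).
In Python, from rig import r, vision gives the robot as it stands. Calls block until the motion is done:
- r.reach(position, orientation): joint-space move of the TCP to a pose.
- r.line_to(position, orientation=None, feed=150): straight line of the TCP; orientation=None keeps the orientation; feed is the mean speed in mm/s.
- r.set_joints(angles): joint-space move.
- r.grip(opening): finger opening in mm; the grip force is fixed at half the most; returns when the fingers have stopped.
- r.pause(seconds).
- r.solve_ik(position, orientation): joint angles nearest the present ones, or None.
- r.sense(): the state.
- vision.camera(name): name is "side" or "top" or "wrist"; returns the picture (480x640x3 uint8, red, green, blue); there is no depth.
- vision.camera_model(name): a dict with "fx", "fy", "cx", "cy" (pixels), "dist" ([k1, k2, p1, p2, k3] as OpenCV has them; the pictures are not rectified), "R" (3x3) and "t" (3): a world point X has camera coordinates R X + t; the wrist camera has in their place "T_tool_cam" (4x4, takes a point from camera to tool coordinates, whose origin is the TCP and whose axes are the flange's). Camera axes: x right, y down, z forward; pixel columns grow to the right and rows downward; lengths in mm; the calibration is good to about 2 mm. A picture is of the moment at which its call begins: read the wrist's pose just before it. camera_model takes no time and is no camera call.
A pose or a line that the arm cannot do raises r.Unreachable and nothing moves.
- r.close_job(): hands the job in; it is judged then, once.
The state is a dict: "time_s": time; "q": joint angles; "joint_vel": joint speeds; "joint_efforts": joint torques, N m; "tool_pos": TCP position; "ee_rot": TCP orientation; "ft_force": force on the tool from outside, world axes, zero at the start; "ft_torque": the same for the moment, N m; "grip_width": finger opening in mm; "gripper_force": force on a finger pad.
Only numpy, scipy, OpenCV 4.12 (cv2) and the standard library are available. Lean on these libraries where they do the work, as an engineer would, in place of code of your own. Each camera call takes 0.05 s, during which the arm holds its last target. There are 200 camera calls.

## Task

Unload the wax-bar mould on the jeweller's bench: free the clamp knob, slide the retaining carriage fully back off the bars, lift every wax bar out and lay them all together on the metal tray. Then carry the loaded tray to the white tub and tip the bars off its open end into the tub, put the tray back flat on its black mat, slide the carriage fully home over the mould again and turn the clamp knob back to locked. Leave the other things on the bench where they are.

Things in the scene. Friction and masses are not known exactly. Their poses are not given: they have to be found in the camera images.
- mould: Fixed aluminium mould block on a dark steel base plate. Origin: centre of the three-cavity block, on the table. Its x axis is the carriage's opening direction, the three cavities lie side by side along y at y = -58, 0, +58 mm, each 69 x 31 mm, 10 mm deep, floor 12 mm and block top 22 mm above the table. Steel rails at y = +-100 mm, tops 20 mm high. The clamp stands at x = 22, y = 130 mm.
- carriage (a joint): Retaining carriage: slides along the mould's +x, 0 m = home (its 18 mm wide steel beam, underside 43 mm and top 52 mm high, lies across the middle of the bars), 0.075 m = fully back, off the bars. Friction about 2 N. The clamp's tongue blocks it while locked.
- carriage_grip (a point): Grip point of the carriage's upright black tab (12 mm along the mould's x, 44 mm along y, from 52 to 88 mm high), 76 mm above the table; moves with the carriage.
- clamp (a joint): Clamp knob, rad: 0 = locked (steel tongue and wing point along the mould's -y, tongue in the carriage's way), turns anticlockwise seen from above to 1.57 = free (tongue along +x). The carriage passes beyond about 1.2. Friction about 0.18 N m.
- clamp_grip (a point): On the knob's vertical axis, 75 mm above the table. The black wing of the knob is 12 mm thick, 46 mm long, from 51 to 85 mm high; its axes: y along the wing, x across it. The tongue below is 16 mm wide, its top 51 mm high, and reaches 35 mm from the axis along -y.
- bar0: Brown cast wax bar, 66 mm long (x) x 28 mm wide (y) x 28 mm high (z), rounded top, 35 to 70 g, slippery. Origin: centre of its underside. Starts in a mould cavity, standing 18 mm proud of the block, long axis along the mould's x. None if absent.
- bar1: Brown cast wax bar, 66 mm long (x) x 28 mm wide (y) x 28 mm high (z), rounded top, 35 to 70 g, slippery. Origin: centre of its underside. Starts in a mould cavity, standing 18 mm proud of the block, long axis along the mould's x. None if absent.
- bar2: Brown cast wax bar, 66 mm long (x) x 28 mm wide (y) x 28 mm high (z), rounded top, 35 to 70 g, slippery. Origin: centre of its underside. Starts in a mould cavity, standing 18 mm proud of the block, long axis along the mould's x. None if absent.
- tray: Aluminium tray, 190 mm long (x) x 96 mm wide (y), floor 3 mm thick, walls 22 mm high on three sides (3 mm thick), OPEN at the -x end; about 0.32 kg. Origin: centre of its underside. A wooden fin handle at the +x end, 12 mm thick (y), x = 85 to 140 mm, z = 48 to 78 mm, on a 18 x 12 mm neck at x = 87 to 105 mm. Starts on its mat. Low friction: bars start to slide at about 25 degrees of tilt.
- tray_grip (a point): Grip point of the tray's fin handle, at x = 110, z = 64 mm in the tray's frame; same axes as the tray.
- tray_lip (a point): Middle of the tray's open end, x = -95, z = 3 mm in the tray's frame.
- tub: Loose white open plastic tub, 150 x 150 mm, 75 mm high, walls 4 mm. Origin: centre of its underside.
- mat: Thin black rubber mat, flush on the table, that marks the tray's place. Its origin is where the tray's origin belongs; the mat runs 110 mm behind and 140 mm ahead of it along its x, and is 110 mm wide. Fixed.
- hammer: Bystander: hammer, 260 mm, wooden handle, lying at the far edge. Leave alone.
- mandrel: Bystander: tapered steel ring mandrel, 270 mm, lying at the far edge. Leave alone.
- dish: Bystander: small glass dish, 72 mm across, 30 mm tall. Leave alone.
- file: Bystander: hand file with wooden handle, 210 mm, lying beyond the tub. Leave alone.
- pliers: Bystander: pliers, 135 mm, lying near the robot. Leave alone.
- pot: Bystander: amber glass jar with steel lid, 60 mm tall. Leave alone.

How it is judged (in metres and radians):
On the way, in this order (a step that is already met when the one before it is completed fails the run):
1. the clamp knob is turned free (value of joint clamp above 1.2 rad), for 0.1 s.
2. the carriage is slid fully back off the bars (value of joint carriage above 0.062 m), for 0.1 s.
3. all the wax bars are on the tray (x of bar0 in the frame of tray between -0.095 and 0.092 m and y of bar0 in the frame of tray between -0.046 and 0.046 m and z of bar0 in the frame of tray between -0.005 and 0.07 m and x of bar1 in the frame of tray between -0.095 and 0.092 m and y of bar1 in the frame of tray between -0.046 and 0.046 m and z of bar1 in the frame of tray between -0.005 and 0.07 m and x of bar2 in the frame of tray between -0.095 and 0.092 m and y of bar2 in the frame of tray between -0.046 and 0.046 m and z of bar2 in the frame of tray between -0.005 and 0.07 m), for 0.2 s.
4. the tray, with all the bars on it, is held up with its open end over the tub (all of step 3 and horizontal distance between tray_lip and tub below 0.12 m and height (world z) of tray_grip above 0.1 m), for 0.1 s.
5. all the bars are in the tub (x of bar0 in the frame of tub between -0.073 and 0.073 m and y of bar0 in the frame of tub between -0.073 and 0.073 m and z of bar0 in the frame of tub between 0 and 0.075 m and x of bar1 in the frame of tub between -0.073 and 0.073 m and y of bar1 in the frame of tub between -0.073 and 0.073 m and z of bar1 in the frame of tub between 0 and 0.075 m and x of bar2 in the frame of tub between -0.073 and 0.073 m and y of bar2 in the frame of tub between -0.073 and 0.073 m and z of bar2 in the frame of tub between 0 and 0.075 m), for 0.2 s.
At the end, for the whole second after the job is handed in: Every wax bar present lies at rest in the tub (centre within its walls and below its rim), the tub upright on the table; the tray lies flat within 40 mm of its place on the mat, in line with it to 20 degrees; the carriage is home within 10 mm and the clamp knob is within 0.25 rad of locked (all of step 5 and linear speed of each of bar0, bar1, bar2 below 0.03 m/s and angle between tub's own z axis and vertical below 0.1 rad and height (world z) of tub below 0.012 m and angle between tray's own z axis and vertical below 0.08 rad and height (world z) of tray below 0.008 m and horizontal distance between tray and mat below 0.04 m and linear speed of tray below 0.02 m/s and angle between the x axis of tray and the x axis of mat, either way round below 0.35 rad and value of joint carriage below 0.01 m and value of joint clamp below 0.25 rad); the robot touches nothing.
It fails at once if one of the bystanders is moved more than 40 mm (distance of any of hammer, mandrel, dish, file, pliers, pot from where it was at the start of the episode above 0.04 m).
It fails at once if the tub is tipped over (angle between tub's own z axis and vertical above 0.6 rad).
Of bar0, bar1, bar2 only 2 to 3 are there at a start; the rules pass over those that are not, and their reading is None.
At some moment in a run one of tray, tub may be knocked a few centimetres aside while the robot is not near it.
It also fails if it takes over 200 s, if anything falls off the work surface, if the arm or the gripper's body presses on something with over 40 N, if the wrist force passes 120 N, or if a joint passes its speed limit or range.

## Working session

There is one attempt and no reset: what is moved stays moved. The work goes in short steps, each a Python script; the robot and the scene stay as the last script left them, time stands still between calls to the robot, and variables do not carry over. Pictures are saved under pics/ and viewed, at most 14 in all, crops included, and the job is handed in when it is done.

```bash
ls; mkdir -p pics; python3 - <<'E'
from rig import r, vision
import cv2
s=r.sense();print(s, r.grip_point_offset)
for n in("top","side"):
    cv2.imwrite(f"pics/{n}0.png",vision.camera(n)[:,:,::-1]);m=vision.camera_model(n);print(n,m)
print(vision.camera_model("wrist"))
E
```

```text
pics
{'time_s': 0.0, 'q': array([-1.42343457e+00,  3.13487377e-01,  1.49844966e+00, -4.75585044e-05,
        1.33099842e+00, -2.23377627e-01]), 'joint_vel': array([ 0.00102683,  0.00024017, -0.00146649,  0.00114411,  0.00220892,
        0.00189875]), 'joint_efforts': array([ 1.53252349e-03, -4.02215445e+01, -2.52269500e+01,  6.95771165e-02,
        3.52943118e-02, -8.42136524e-05]), 'tool_pos': array([ 190.160514  , -489.07904207,  238.13721204]), 'ee_rot': array([-3.14027298e+00, -2.52428285e-04,  3.70750543e-01]), 'ft_force': array([-0.70344897,  0.15540487, -0.84228812]), 'ft_torque': array([ 0.05611909, -0.01716008,  0.01311465]), 'gripper_force': 0.0, 'grip_width': 88.17873076750492} -18.700000000000003
top {'fx': 449.0355078748291, 'fy': 449.0355078748291, 'cx': 321.4847217743348, 'cy': 244.52247060348938, 'dist': array([-0.0825066,  0.       ,  0.       ,  0.       ,  0.       ]), 'R': array([[ 0.0138125 , -0.99986514, -0.00888309],
       [-0.99921891, -0.01347353, -0.03714879],
       [ 0.0370241 ,  0.00938926, -0.99927026]]), 't': array([  10.39784775,  585.70493279, 1070.8
[... 242 characters left out ...]
4884],
       [-0.088933  ,  0.67745649, -0.73016685],
       [ 0.06881326, -0.72714106, -0.68303046]]), 't': array([ 582.28506588,   97.21894839, 1153.8453829 ])}
{'fx': 387.87198384243504, 'fy': 387.87198384243504, 'cx': 319.5805374972318, 'cy': 242.63460580587827, 'dist': array([-0.0495706,  0.       ,  0.       ,  0.       ,  0.       ]), 'T_tool_cam': array([[ 6.22623313e-04, -9.63225609e-01, -2.68693206e-01,
         6.96367458e+01],
       [ 9.99999693e-01,  7.27716860e-04, -2.91530979e-04,
         1.50596750e+00],
       [ 4.76342681e-04, -2.68692942e-01,  9.63225766e-01,
        -1.45543019e+02],
       [ 0.00000000e+00,  0.00000000e+00,  0.00000000e+00,
         1.00000000e+00]])}
```

View pics/top0.png

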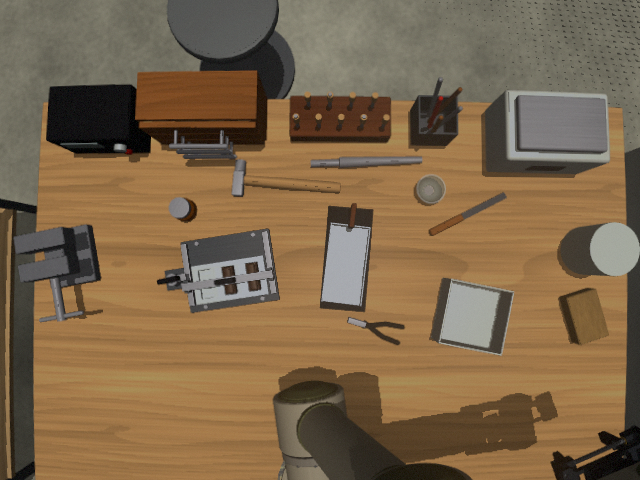

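View pics/side0.png

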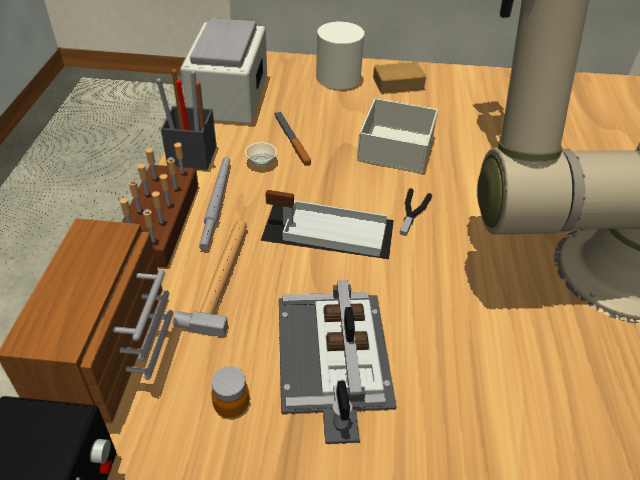

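The top view shows the mould around (230,270), with two bars at about (229,279) and (252,276). The clamp is at (170,281), the tray at (347,260) with its fin at (351,215), and the tub at (475,316). The side view agrees, and the cavity next to the clamp is empty. I'll enlarge crops next.

```bash
python3 - <<'E'
import cv2
a=cv2.imread("pics/top0.png")
cv2.imwrite("pics/c1.png",cv2.resize(a[215:320,150:290],None,fx=5.7,fy=5.7,interpolation=cv2.INTER_CUBIC))
cv2.imwrite("pics/c2.png",cv2.resize(a[195:365,310:520],None,fx=3.5,fy=3.5,interpolation=cv2.INTER_CUBIC))
E
```

```text
(no output)
```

View pics/c1.png

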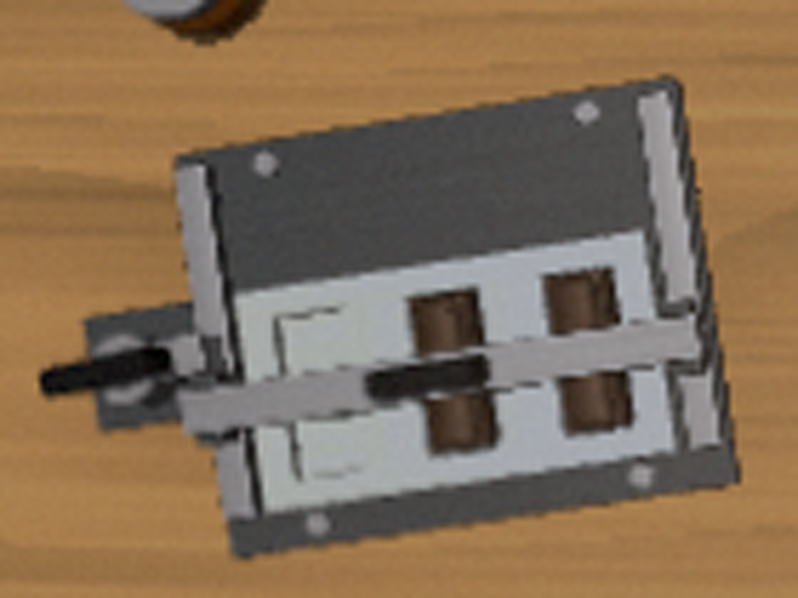

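View pics/c2.png

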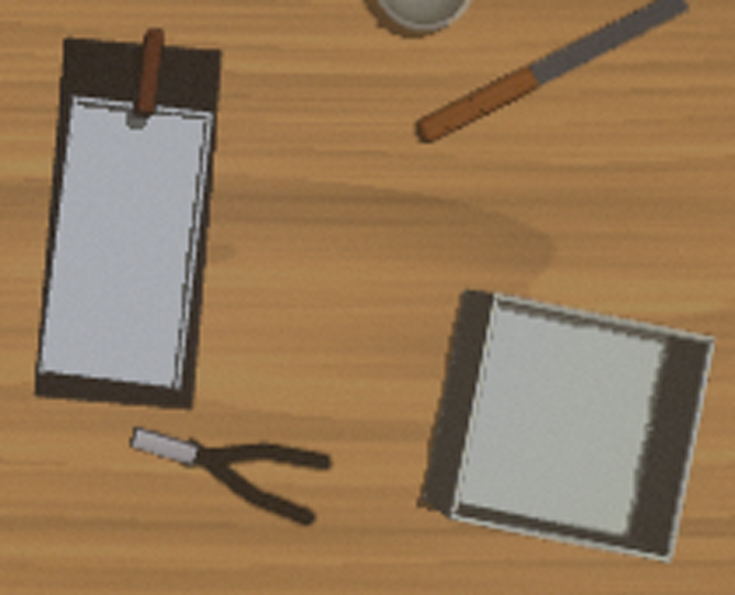

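In crop 1, the block top corners are at (235,293), (643,232), (672,450) and (262,513), with the wing from (45,383) to (170,358). Crop 2 gives the mat, tray rim, fin and tub rim corners. I'll convert these to world positions.

```bash
cat > h.py <<'E'
from rig import r, vision
import numpy as np, cv2
def ray2w(uv,z,name="top",T=None):
    m=vision.camera_model(name)
    K=np.array([[m["fx"],0,m["cx"]],[0,m["fy"],m["cy"]],[0,0,1]])
    if T is None: R,t=m["R"],m["t"]
    else:
        C=T@m["T_tool_cam"]; R=C[:3,:3].T; t=-R@C[:3,3]
    p=cv2.undistortPoints(np.array(uv,float).reshape(-1,1,2),K,m["dist"]).reshape(-1,2)
    d=np.c_[p,np.ones(len(p))]@R; c=-R.T@t
    s=(np.broadcast_to(z,len(p))-c[2])/d[:,2]
    return (c+d*s[:,None])[:,:2]
E
python3 - <<'E'
from h import *
np.set_printoptions(precision=1,suppress=True)
o1=np.array([150,215]);f1=5.7;o2=np.array([310,195]);f2=3.5
A=lambda l,z,o,f: ray2w((np.array(l)+.5)/f-.5+o,z)
def rep(n,P):
    print(n,*P,'c',P.mean(0),'len',[np.linalg.norm(P[i]-P[i-1]) for i in range(len(P))])
def ang(v): return np.degrees(np.arctan2(v[1],v[0]))
b=A([(235,293),(643,232),(672,450),(262,513)],22,o1,f1);rep('block',b);print(ang(b[0]-b[3]),ang(b[1]-b[2]),ang(b[0]-b[1])-90,ang(b[3]-b[2])-90)
w=A([(45,383),(170,358)],85,o1,f1);rep('wing',w)
k=A([(368,383),(486,370)],88,o1,f1);rep('tab',k)
for n,l in(('barA',[(411,297),(478,289),(494,448),(430,455)]),('barB',[(546,276),(613,267),(630,428),(566,436)])):
    rep(n,A(l,40,o1,f1))
m=A([(64,38),(221,50),(192,408),(36,396)],0,o2,f2);rep('mat',m);print(ang(m[0]-m[3]),ang(m[1]-m[2]))
t=A([(73,96),(212,112),(181,390),(40,374)],25,o2,f2);rep('tray',t);print(ang(t[0]-t[3]),ang(t[1]-t[2]))
rep('fin',A([(155,30),(147,115)],78,o2,f2))
u=A([(495,295),(713,340),(671,560),(452,516)],75,o2,f2);rep('tub',u);print(ang(u[0]-u[3]),ang(u[1]-u[2]))
for n,p,z in (('pliers',[(132,437),(200,455),(328,462),(310,520)],10),('dish',[(420,0)],30),('file',[(425,132)],10)): print(n,A(p,z,o2,f2))
print('pot',ray2w([(181,209)],60))
E
```

```text
block [529.2 331.7] [557.5 159.1] [466.5 145.3] [436.9 318.3] c [497.5 238.6] len [np.float64(93.28552690945864), np.float64(174.90003892727364), np.float64(91.97534859126075), np.float64(175.44624103338015)]
8.26947129785432 8.592198310118691 9.29125239640922 9.716514865638956
wing [493.1 389. ] [503.9 338.4] c [498.5 363.7] len [np.float64(51.82182011800697), np.float64(51.82182011800697)]
tab [495.6 257.7] [501.5 210.9] c [498.6 234.3] len [np.float64(47.20157690104186), np.float64(47.20157690104186)]
barA [529.  252.4] [532.8 224.5] [467.4 216.7] [464.  243.2] c [498.3 234.2] len [np.float64(65.63241291687183), np.float64(28.101730156519686), np.float64(65.83241939320466), np.float64(26.766968690588616)]
barB [538.5 196.4] [542.7 168.7] [476.6 160.5] [472.9 186.9] c [507.7 178.1] len [np.float64(66.37182817274466), np.float64(27.99940797642206), np.float64(66.58251179342336), np.float64(26.666975335628916)]
mat [681.5   4.1] [ 674.6 -105.6] [425.5 -88. ] [432.4  20.1] c [553.5 -42.3] len [np.float64(249.65359528524846), np.float64(109.87276603181563), np.float64(249.65913573529102), np.float64(108.38151030127133)]
-3.691694330752498 -4.033933616297964
tray [638.8  -2.5] [629.2 -97.2] [440.4 -78.2] [449.9  17.4] c [539.5 -40.1] len [np.float64(189.96707874771806), np.float64(95.21411981511481), np.float64(189.75457901374372), np.float64(96.05715142192368)]
-5.997984454779542 -5.743716773241239
fin [677.8 -54.5] [622.5 -49.9] c [650.1 -52.2] len [np.float64(55.4903957062618), np.float64(55.4903957062618)]
tub [ 508.9 -277.6] [ 480.9 -422.4] [ 337.4 -395.9] [ 365.7 -250.9] c [ 423.2 -336.7] len [np.float64(145.72267014967022), np.float64(147.5109939018033), np.float64(145.9704924091784), np.float64(147.6911210071634)]
-10.539780191466209 -10.46983973871961
pliers [[ 406.2  -46.2]
 [ 394.5  -93. ]
 [ 390.6 -181.2]
 [ 350.7 -169.3]]
dish [[ 707.3 -238.1]]
file [[ 618.6 -246.4]]
pot [[662.2 346.9]]
```

The sizes match what is given: block 92x175, tray 190x95, mat 250x110, tub about 147. Estimated poses:

| Item | Position (mm) | Yaw |
|---|---|---|
| mould | (498, 236) | about 9° |
| tray | (539.5, -40) | -5.9° |
| tub | (423, -337) | -10.5° |

Next I'll check IK for the planned poses and look at the clamp with the wrist camera.

```bash
cat >> h.py <<'E'
from scipy.spatial.transform import Rotation as Rot
pi=np.pi
MO=np.array([498,235.5]);MY=np.radians(9.1)
def rot2(a): return np.array([[np.cos(a),-np.sin(a)],[np.sin(a),np.cos(a)]])
def mw(x,y): return MO+rot2(MY)@[x,y]
def dn(yaw): return [pi,0,yaw]
def T_tool():
    s=r.sense();T=np.eye(4);T[:3,:3]=Rot.from_euler('xyz',s["ee_rot"]).as_matrix();T[:3,3]=s["tool_pos"];return T
def shot(name,cam="wrist"):
    T=T_tool() if cam=="wrist" else None
    im=vision.camera(cam);cv2.imwrite(f"pics/{name}.png",im[:,:,::-1])
    if T is not None: np.save(f"pics/{name}.npy",T)
def st(m=''):
    s=r.sense();print(m,'t%.1f'%s['time_s'],'pos',s['tool_pos'].round(1),'F',s['ft_force'].round(1),'M',s['ft_torque'].round(2),'gw %.1f gf %.1f'%(s['grip_width'],s['gripper_force']))
E
python3 - <<'E'
from h import *
np.set_printoptions(precision=2,suppress=True)
cl=mw(22,130);print(cl)
for k in (-pi/2,pi/2):
    for d in (0,.8,1.57): print(k,d,r.solve_ik([*cl,56.3],dn(MY+k+d)))
for k in (0,pi): print('bar',r.solve_ik([*mw(0,0),25],dn(MY+k)), r.solve_ik([*mw(75,0),57],dn(MY+k-pi/2)))
cc=mw(0,100)
r.reach([*(mw(-20,80)),260],dn(MY)); st(); shot('w1')
E
```

```text
[499.16 367.34]
-1.5707963267948966 0 [ 0.45  0.7   1.39  0.    1.05 -2.85]
-1.5707963267948966 0.8 [ 0.45  0.7   1.39 -0.    1.05  2.63]
-1.5707963267948966 1.57 [ 0.45  0.7   1.39 -0.    1.05  1.86]
1.5707963267948966 0 [ 0.45  0.7   1.39 -0.    1.05  0.29]
1.5707963267948966 0.8 [ 0.45  0.7   1.39  0.    1.05 -0.51]
1.5707963267948966 1.57 [ 0.45  0.7   1.39  0.    1.05 -1.28]
bar [ 0.23  0.63  1.64 -0.    0.88  1.64] None
bar [ 0.23  0.63  1.64  0.    0.88 -1.5 ] [ 0.22  0.71  1.38 -0.    1.06  0.06]
 t3.1 pos [465.9 310.8 260. ] F [ 0.2 -0.1  0.3] M [ 0.06  0.02 -0.03] gw 88.3 gf 0.0
```

View pics/w1.png

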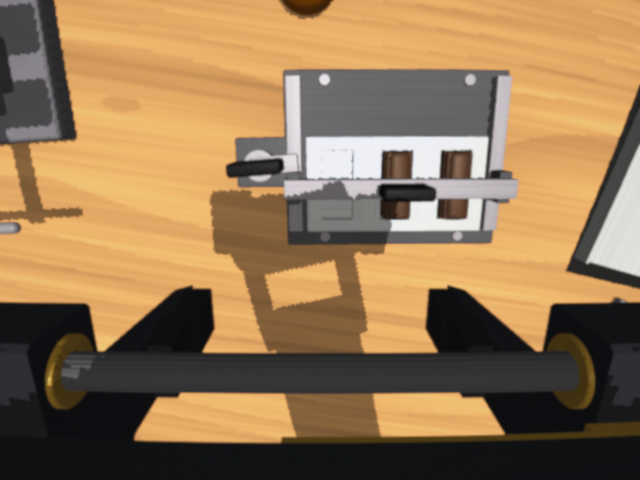

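The wrist view shows the wing from (227,170) to (284,165), the tab from (381,192) to (434,192), and the bars centred at (397,184) and (456,184). The third cavity at (337,180) is empty.

```bash
python3 - <<'E'
from h import *
np.set_printoptions(precision=1,suppress=True)
T=np.load('pics/w1.npy')
P=lambda l,z: ray2w(l,z,"wrist",T)
loc=lambda w:(w-MO)@rot2(MY)
for n,l,z in(('wing',[(227,166),(284,161)],85),('tab',[(381,186),(434,187)],88),('blk',[(306,137),(488,137),(487,231),(304,231)],22),('bars',[(397,184),(456,184)],40)):
    w=P(l,z);print(n,*w,w.mean(0),'mould',*loc(w),loc(w).mean(0))
E
```

```text
wing [499.1 391.4] [510.3 345.9] [504.7 368.7] mould [ 25.8 153.8] [ 29.6 107.1] [ 27.7 130.4]
tab [503.2 264.6] [509.4 221.3] [506.3 243. ] mould [ 9.7 27.9] [  9.  -15.8] [9.4 6.1]
blk [531.1 333.2] [559.8 159.9] [468.9 135.9] [439.2 321.4] [499.8 237.6] mould [48.2 91.2] [ 49.1 -84.5] [-44.4 -93.8] [-44.5  94.1] [2.1 1.8]
bars [502.6 241.6] [511.7 186.3] [507.1 214. ] mould [5.5 5.3] [  5.7 -50.8] [  5.6 -22.7]
```

```bash
sed -i 's/^MO=.*/MO=np.array([499.5,237.5]);MY=np.radians(9.1)/' h.py; python3 - <<'E'
from h import *
c=np.array([500.5,368]);y=MY+pi/2
r.reach([*c,160],dn(y)); r.grip(40); r.line_to([*c,57]); st('down')
r.grip(5); st('grip')
E
```

```text
down t6.1 pos [501.  368.3  58. ] F [-0.3  0.1 -1.4] M [-0.05 -0.09  0.  ] gw 39.8 gf 0.0
grip t6.7 pos [499.9 368.   57.3] F [-5.4 -2.4  5.5] M [-0.31  0.77  0.16] gw 12.1 gf 29.2
```

```bash
python3 - <<'E'
from h import *
c=np.array([500.,368]);y=MY+pi/2
for d in np.arange(.2,1.61,.2):
    r.line_to([*c,57],dn(y+d),feed=60)
st('turned'); 
r.line_to([*c,57],dn(y+1.5),feed=60); st('back')
r.grip(40); r.line_to([*c,160]); st('up')
# carriage
r.reach([*mw(0,0),160],dn(y)); r.line_to([*mw(0,0),60]); st('tab'); r.grip(5); st('tabgrip')
E
```

```text
turned t9.5 pos [502.3 371.9  57.5] F [ 13.4  24.5 -11.1] M [ 3.82 -2.16 -0.46] gw 11.9 gf 30.0
back t9.7 pos [502.3 371.6  57.5] F [13.8 23.6 -9.6] M [ 3.59 -2.2  -0.19] gw 11.7 gf 30.0
up t11.1 pos [499.6 367.8 159. ] F [-0.1  0.1  0.4] M [ 0.02 -0.17  0.04] gw 39.9 gf 0.0
tab t13.1 pos [500.  237.7  60.8] F [-0.6 -0.3 -0. ] M [-0.09 -0.1  -0.  ] gw 40.1 gf 0.0
tabgrip t13.7 pos [499.6 237.5  60.3] F [-1.5 -0.5  3. ] M [-0.1   0.09  0.04] gw 11.6 gf 30.0
```

```bash
python3 - <<'E'
from h import *
r.line_to([*mw(40,0),60],feed=60); st('mid'); r.line_to([*mw(77,0),60],feed=60); st('end')
r.grip(40); r.line_to([*mw(77,0),160]); 
r.reach([*mw(-60,20),260],dn(MY)); st(); shot('w2')
E
```

```text
mid t14.5 pos [539.9 244.2  60.3] F [0.9 2.8 4.5] M [ 0.41 -0.25  0.11] gw 11.8 gf 30.0
end t15.2 pos [573.2 249.8  60.2] F [-14.7   0.1  14.8] M [-0.08  2.1   0.11] gw 12.0 gf 30.0
 t18.1 pos [437.2 247.7 259.6] F [-0.5 -0.9  0.2] M [ 0.03  0.03 -0.04] gw 40.2 gf 0.0
```

View pics/w2.png

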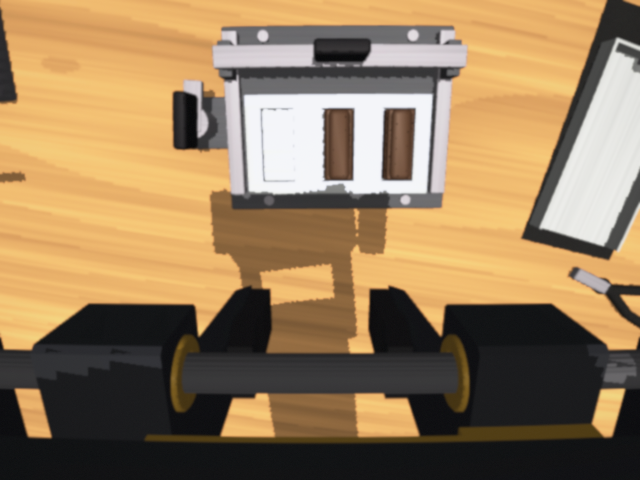

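The carriage is fully back and the knob is free. Bar tops are centred at (339,144) and (399,144), and the block spans (245,95) to (431,193).

```bash
python3 - <<'E'
from h import *
np.set_printoptions(precision=1,suppress=True)
T=np.load('pics/w2.npy')
loc=lambda w:(w-MO)@rot2(MY)
for n,l,z in(('blk',[(245,95),(432,95),(430,193),(246,193)],22),('barA',[(326,109),(353,109),(353,180),(325,180)],38),('barB',[(386,109),(413,109),(412,180),(384,180)],38)):
    w=ray2w(l,z,"wrist",T);print(n,w.mean(0),'mould',*loc(w),loc(w).mean(0))
E
```

```text
blk [499.7 238.3] mould [46.1 88.6] [ 46.7 -86.4] [-45.6 -91.1] [-46.   91.8] [0.3 0.7]
barA [500.  238.3] mould [32.5 13.1] [ 32.6 -11.3] [-31.3 -12.7] [-31.3  13.7] [0.6 0.7]
barB [508.9 184. ] mould [ 32.7 -41.1] [ 32.9 -65.6] [-31.1 -68.5] [-31.2 -42. ] [  0.9 -54.3]
```

```bash
cat >> h.py <<'E'
def diff():
    a=cv2.imread('pics/top0.png').astype(int);b=vision.camera('top')[:,:,::-1].astype(int)
    cv2.imwrite('pics/last_top.png',b)
    d=np.abs(a-b).max(2)
    print('diff tray',(d[200:312,318:376]>50).mean().round(3),'tub',(d[275:360,430:518]>50).mean().round(3))
E
python3 - <<'E'
from h import *
r.grip(42)
p=mw(0.5,0.5)
r.reach([*p,120],dn(MY)); r.line_to([*p,25],feed=100); st('at'); r.grip(10); st('grip')
r.line_to([*p,60],feed=40); st('lift'); r.line_to([*p,150],feed=150); st('up'); diff()
E
```

```text
at t20.2 pos [500.3 238.2  25.6] F [-0.   0.3 -0.1] M [0.01 0.01 0.02] gw 41.9 gf 0.0
grip t20.5 pos [500.  238.6  25.5] F [-1.   4.8  3.6] M [0.79 0.2  0.07] gw 27.7 gf 30.0
lift t21.5 pos [499.8 238.   59.8] F [-0.2 -0.3 -0.7] M [ 0.01  0.05 -0.01] gw 27.8 gf 30.0
up t22.3 pos [499.5 237.9 149.1] F [ 0.7 -0.7 -1.2] M [-0.02  0.03 -0.01] gw 27.6 gf 30.0
diff tray 0.0 tub 0.0[ WARN:0@2.135] global loadsave.cpp:1063 imwrite_ Unsupported depth image for selected encoder is fallbacked to CV_8U.
```

```bash
cat >> h.py <<'E'
TO=np.array([540.,-40]);TY=np.radians(-5.9)
def tw(x,y=0): return TO+rot2(TY)@[x,y]
E
sed -i "s/imwrite('pics\/last_top.png',b)/imwrite('pics\/last_top.png',b.astype(np.uint8))/" h.py
python3 - <<'E'
from h import *
def place(x):
    p=tw(x)
    r.reach([*p,120],dn(TY)); r.line_to([*p,30],feed=100); r.line_to([*p,17.5],feed=40); st('place')
    r.grip(40); st('rel'); r.line_to([*p,130],feed=150)
place(38)
p=mw(0.5,-56)
r.reach([*p,120],dn(MY)); diff(); r.line_to([*p,25],feed=100); st('at'); r.grip(10); st('grip')
r.line_to([*p,60],feed=40); r.line_to([*p,150],feed=150); st('up')
place(-37)
r.reach([*mw(0,0),200],dn(MY)); diff(); shot('w3'); 
E
python3 -c "
import cv2
a=cv2.imread('pics/last_top.png');cv2.imwrite('pics/c3.png',cv2.resize(a[195:365,310:520],None,fx=3.5,fy=3.5,interpolation=cv2.INTER_CUBIC))"
```

```text
place t25.0 pos [577.7 -43.9  17.3] F [ 0.2 -0.9 -1.5] M [ 0.11  0.   -0.04] gw 27.6 gf 30.0
rel t25.4 pos [577.8 -43.9  17.6] F [ 0.4 -0.4  0.2] M [ 0.05 -0.03 -0.01] gw 39.6 gf 0.0
diff tray 0.054 tub 0.0
at t28.4 pos [509.2 182.3  25.6] F [ 0.3 -0.6 -0.8] M [ 0.01 -0.   -0.04] gw 39.7 gf 0.0
grip t28.7 pos [509.1 182.3  25.5] F [-0.8  0.1  3.5] M [-0.    0.08 -0.02] gw 27.7 gf 30.0
up t30.5 pos [508.4 182.2 149.1] F [-0.1 -0.1 -0.4] M [ 0.05  0.02 -0.03] gw 27.7 gf 30.0
place t32.9 pos [503.1 -36.2  17.3] F [-0.3 -0.1 -0.6] M [ 0.04  0.04 -0.02] gw 27.7 gf 30.0
rel t33.2 pos [503.2 -36.2  17.6] F [0.1 0.3 1. ] M [ 0.02 -0.02 -0.01] gw 40.1 gf 0.0
diff tray 0.108 tub 0.443
```

View pics/c3.png

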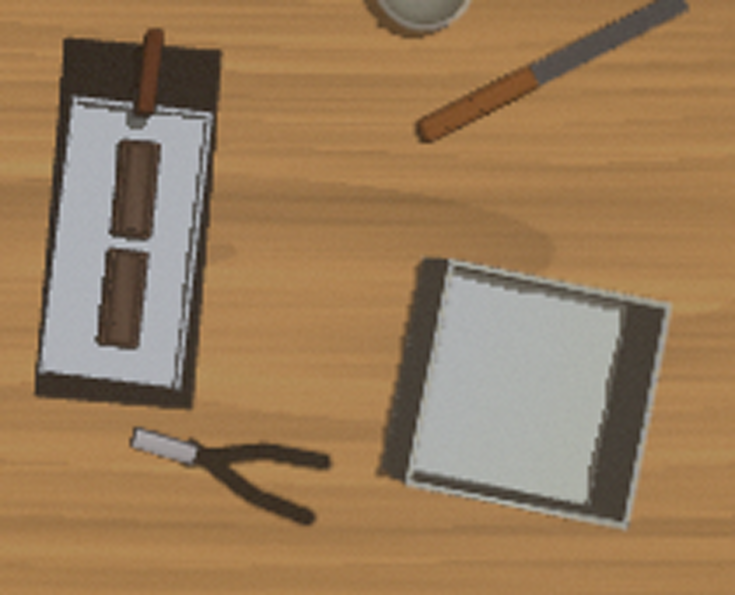

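Bars lie in line on the tray. The tub has been knocked: its rim corners are now at (450,261), (669,306), (627,527) and (407,483). I'll re-measure it and check IK for the dump.

```bash
cat >> h.py <<'E'
GX,GZ=102,36   # TCP in tray frame
def tray_tool(lip,yaw,tilt):
    Rt=Rot.from_euler('xyz',[0,-tilt,yaw])
    tcp=np.array(lip)+Rt.apply([GX+95,0,GZ-3])
    return tcp,(Rt*Rot.from_euler('x',pi)).as_euler('xyz')
E
python3 - <<'E'
from h import *
np.set_printoptions(precision=2,suppress=True)
u=ray2w((np.array([(450,261),(669,306),(627,527),(407,483)])+.5)/3.5-.5+[310,195],75)
print(u,u.mean(0),np.degrees(np.arctan2(*(u[0]-u[3])[::-1])))
c=u.mean(0)
print('pick',r.solve_ik([*tw(GX),GZ],dn(TY)),r.solve_ik([*tw(GX),GZ],dn(TY+pi)))
for yaw in np.radians([-10.5,-25,-40]):
    for tilt in np.radians([0,20,40,55]):
        for dx in (20,-30):
            d=np.array([np.cos(yaw),np.sin(yaw)])
            p,o=tray_tool([*(c+dx*d),95],yaw,tilt); print(np.degrees(yaw),np.degrees(tilt),dx,p,r.solve_ik(p,o))
E
```

```text
[[ 530.63 -247.93]
 [ 502.86 -392.8 ]
 [ 358.9  -366.23]
 [ 386.81 -221.29]] [ 444.8  -307.06] -10.497063402402151
pick [-0.26  0.77  1.32 -0.    1.05  1.41] [-0.26  0.77  1.32  0.    1.05 -1.73]
-10.5 0.0 20 [ 658.17 -346.61  128.  ] [-0.64  0.91  0.8  -0.    1.43  1.11]
-10.5 0.0 -30 [ 609.   -337.49  128.  ] [-0.67  0.79  1.03 -0.    1.32  1.08]
-10.5 20.0 20 [ 635.39 -342.38  193.39] [-0.72  0.62  1.19  0.2   1.04  0.96]
-10.5 20.0 -30 [ 586.22 -333.27  193.39] [-0.76  0.51  1.36  0.23  0.98  0.89]
-10.5 40.0 20 [ 591.99 -334.34  246.91] [-0.83  0.37  1.55  0.62  0.73  0.55]
-10.5 40.0 -30 [ 542.83 -325.23  246.91] [-0.9   0.28  1.68  0.68  0.74  0.45]
-10.5 55.0 20 [ 548.99 -326.37  275.3 ] [-0.95  0.23  1.8   1.15  0.67  0.01]
-10.5 55.0 -30 [ 499.83 -317.26  275.3 ] [-1.04  0.14  1.92  1.17  0.73 -0.07]
-25.0 0.0 20 [ 641.47 -398.77  128.  ] [-0.71  0.94  0.74 -0.    1.46  1.3 ]
-25.0 0.0 -30 [ 596.15 -377.64  128.  ] [-0.73  0.81  0.99 -0.    1.34  1.28]
-25.0 20.0 20 [ 620.47 -388.98  193.39] [-0.76  0.63  1.17  0.13  1.01  1.2 ]
-25.0 20.0 -30 [ 575.16 -367.85  193.39] [-0.
[... 273 characters left out ...]
0 55.0 -30 [ 495.52 -330.71  275.3 ] [-0.96  0.1   1.95  1.17  0.47  0.12]
-40.0 0.0 20 [ 611.03 -446.55  128.  ] [-0.79  0.95  0.73 -0.    1.46  1.48]
-40.0 0.0 -30 [ 572.73 -414.41  128.  ] [-0.79  0.81  0.98 -0.    1.34  1.48]
-40.0 20.0 20 [ 593.29 -431.65  193.39] [-0.8   0.64  1.16  0.04  0.99  1.45]
-40.0 20.0 -30 [ 554.98 -399.51  193.39] [-0.81  0.52  1.35  0.05  0.92  1.44]
-40.0 40.0 20 [ 559.48 -403.29  246.91] [-0.82  0.37  1.55  0.16  0.53  1.34]
-40.0 40.0 -30 [ 521.17 -371.15  246.91] [-0.84  0.26  1.7   0.19  0.49  1.3 ]
-40.0 55.0 20 [ 525.97 -375.17  275.3 ] [-0.85  0.21  1.83  0.69  0.19  0.8 ]
-40.0 55.0 -30 [ 487.67 -343.03  275.3 ] [-0.87  0.1   1.96  0.82  0.19  0.66]
```

```bash
python3 - <<'E'
from h import *
p=tw(GX)
r.reach([*p,140],dn(TY)); r.line_to([*p,GZ],feed=100); st('at'); r.grip(3); st('grip')
r.line_to([*p,GZ+15],feed=30); st('l1'); r.line_to([*p,GZ+110],feed=60); st('l2'); r.pause(.5);st('l3'); shot('s1','side')
E
```

```text
at t37.8 pos [641.9 -50.6  36.7] F [ 1.3 -0.1  0.8] M [ 0.01  0.06 -0.  ] gw 39.9 gf 0.0
grip t38.3 pos [641.6 -50.3  36.2] F [0.5 1.9 1.2] M [ 0.37 -0.01 -0.12] gw 11.6 gf 30.0
l1 t39.0 pos [641.4 -50.5  50.9] F [ 0.1  0.2 -5.3] M [-0.05 -0.21 -0.01] gw 11.8 gf 30.0
l2 t40.7 pos [641.3 -50.5 145.7] F [ 0.2 -0.5 -4.8] M [ 0.   -0.22 -0.  ] gw 11.9 gf 30.0
l3 t41.2 pos [641.4 -50.5 146. ] F [-0.6 -0.6 -4.3] M [ 0.   -0.27  0.04] gw 11.5 gf 30.0
```

View pics/s1.png

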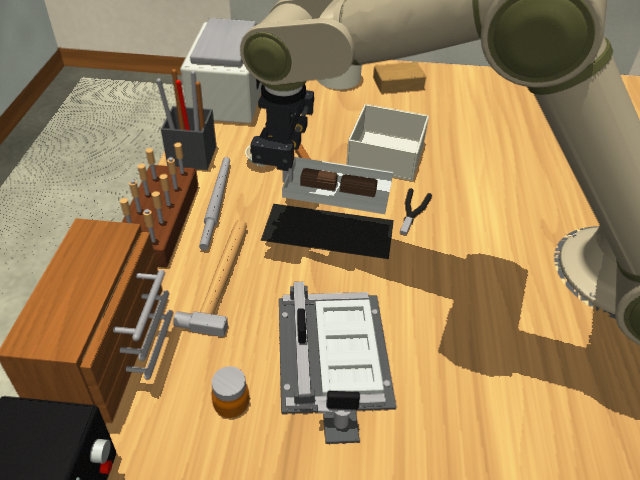

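The tray is held level with both bars on it, and the lip edge runs parallel to the mat as before. Carrying it to the tub.

```bash
python3 - <<'E'
from h import *
C=np.array([446,-306]);yw=np.radians(-10.5);d=np.array([np.cos(yw),np.sin(yw)])
def go(dx,z,tilt,feed):
    p,o=tray_tool([*(C+dx*d),z],yw,np.radians(tilt)); r.line_to(p,o,feed=feed)
go(0,120,0,120); st('over')
r.pause(.3); shot('s2','side'); diff()
go(15,110,15,60); go(15,105,22,40); st('22')
shot('s3','side')
E
```

```text
over t43.8 pos [ 639.8 -341.5  153.1] F [-1.  -0.7 -4. ] M [-0.04 -0.25  0.07] gw 11.6 gf 30.0
diff tray 0.498 tub 0.46
22 t45.7 pos [ 628.3 -339.8  209.1] F [-0.4  0.3 -4.5] M [0.09 0.16 0.04] gw 11.8 gf 30.0
```

View pics/s3.png

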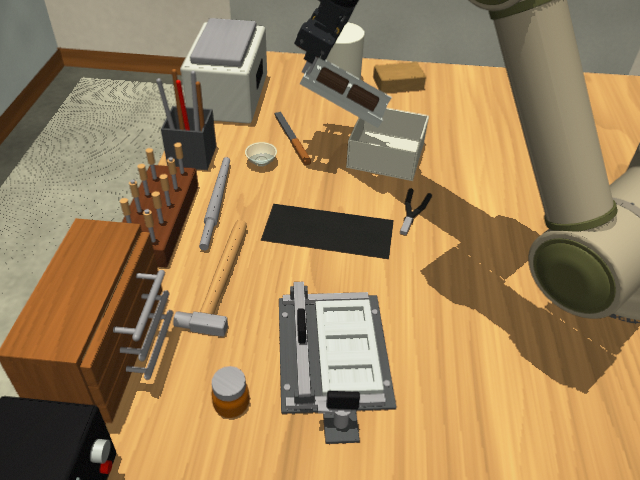

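The lip is above the tub's far half at about (385,115), and both bars are still on the tray. Tilting slowly.

```bash
python3 - <<'E'
from h import *
C=np.array([446,-306]);yw=np.radians(-10.5);d=np.array([np.cos(yw),np.sin(yw)])
def go(dx,z,tilt,feed):
    p,o=tray_tool([*(C+dx*d),z],yw,np.radians(tilt)); r.line_to(p,o,feed=feed)
for t in (25,27,29,31,34,38):
    go(18,100,t,25); r.pause(.6); st(t)
shot('s4','side')
E
```

```text
25 t46.7 pos [ 625.6 -339.3  213.3] F [-0.9  0.3 -4.5] M [0.08 0.1  0.07] gw 12.0 gf 30.0
27 t47.7 pos [ 621.6 -338.5  218.8] F [ 0.4 -0.1 -4.2] M [ 0.11  0.36 -0.  ] gw 11.8 gf 30.0
29 t48.7 pos [ 617.4 -337.8  224.4] F [-0.4  0.2 -4.1] M [ 0.1   0.38 -0.01] gw 11.9 gf 30.0
31 t49.7 pos [ 613.  -337.   229.7] F [-0.3 -0.3 -3.2] M [0.14 0.42 0.04] gw 11.9 gf 30.0
34 t50.9 pos [ 606.1 -335.7  237.5] F [ 0.5  0.2 -2.1] M [0.11 0.41 0.02] gw 11.5 gf 30.0
38 t52.2 pos [ 596.4 -333.9  247.3] F [-0.4  0.2 -2.2] M [0.12 0.46 0.05] gw 11.6 gf 30.0
```

View pics/s4.png

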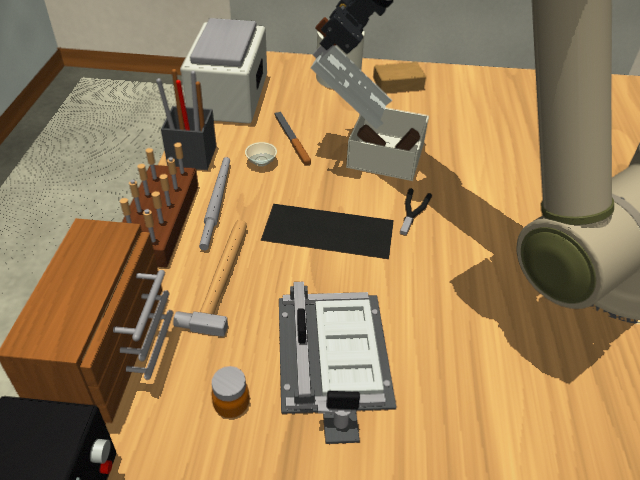

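Both bars are in the tub, at about (372,135) and (407,138), and the tray is empty. Returning the tray to its mat.

```bash
python3 - <<'E'
from h import *
C=np.array([446,-306]);yw=np.radians(-10.5);d=np.array([np.cos(yw),np.sin(yw)])
def go(dx,z,tilt,feed):
    p,o=tray_tool([*(C+dx*d),z],yw,np.radians(tilt)); r.line_to(p,o,feed=feed)
go(25,150,30,120); go(25,150,0,120)
p=tw(GX)
r.line_to([*p,GZ+110],dn(TY),feed=150); r.line_to([*p,GZ+15],feed=100); st('pre')
for z in (10,7,5,3,2,1,0,-1):
    r.line_to([*p,GZ+z],feed=20); f=r.sense()['ft_force'][2]
    if f>2: break
st('down')
r.grip(40); st('rel'); r.line_to([*p,150],feed=120)
r.reach([*mw(77,0),160],dn(MY+pi/2)); shot('t2','top'); st()
a=cv2.imread('pics/t2.png');cv2.imwrite('pics/c4.png',cv2.resize(a[195:365,310:520],None,fx=3.5,fy=3.5,interpolation=cv2.INTER_CUBIC))
E
```

```text
pre t57.0 pos [641.9 -50.6  51.8] F [-0.1  0.  -3.1] M [ 0.02 -0.11 -0.03] gw 11.6 gf 30.0
down t59.2 pos [641.6 -50.5  36.2] F [-3.8  0.9  6.2] M [0.19 0.65 0.02] gw 11.8 gf 30.0
rel t59.8 pos [641.5 -50.5  35. ] F [-0.3 -0.3 -0.3] M [ 0.03 -0.02  0.02] gw 39.8 gf 0.0
 t62.2 pos [575.9 248.8 159.8] F [ 0.6 -0.1  0.8] M [-0.03 -0.13 -0.02] gw 40.1 gf 0.0
```

View pics/c4.png

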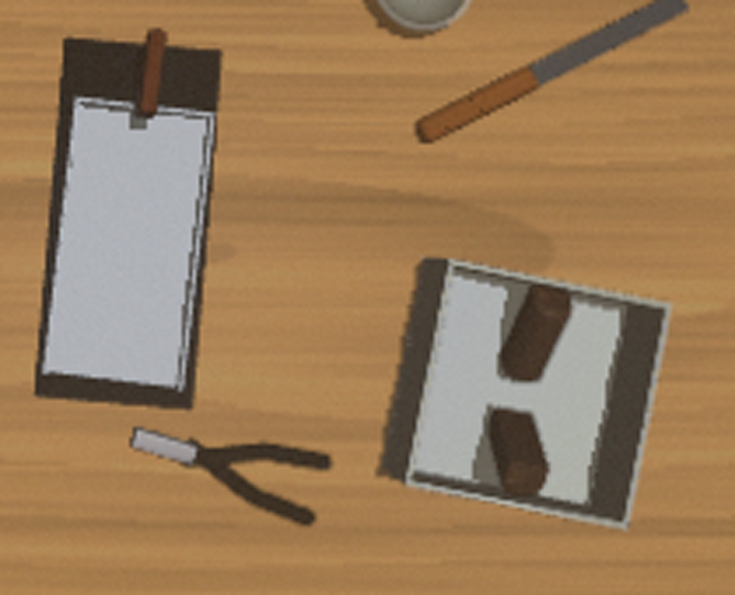

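The tray lies flat on its mat and both bars rest inside the tub. Closing the carriage and locking the clamp.

```bash
python3 - <<'E'
from h import *
y=MY+pi/2
r.line_to([*mw(75,0),60],dn(y)); r.grip(5); st('tabgrip')
r.line_to([*mw(30,0),60],feed=60); st('mid'); r.line_to([*mw(-1.5,0),60],feed=40); st('home')
r.grip(40); st('rel'); r.line_to([*mw(-1.5,0),160])
c=np.array([501.5,370.5])
r.reach([*c,160],dn(y+1.5)); r.line_to([*c,57]); st('dn'); r.grip(5); st('wing')
for d in (1.3,1.1,.9,.7,.5,.3,.1,-.05):
    r.line_to([*c,57],dn(y+d),feed=60)
st('locked'); r.grip(40); r.line_to([*c,170]); st('up')
r.reach([*mw(-60,20),260],dn(MY)); shot('w5')
E
```

```text
tabgrip t63.5 pos [573.2 249.3  60.3] F [-4.7 -0.9  5.3] M [-0.26  0.71  0.09] gw 11.5 gf 30.0
mid t64.4 pos [529.1 242.   60.3] F [-1.3 -3.7  6.9] M [-0.59  0.2   0.15] gw 11.8 gf 30.0
home t65.3 pos [499.2 237.   60.3] F [ 8. -3.  1.] M [-0.6  -1.1   0.09] gw 11.7 gf 30.0
rel t65.9 pos [497.9 237.3  59.9] F [ 0.3 -0.7 -0.3] M [-0.03 -0.06  0.05] gw 39.9 gf 0.0
dn t68.8 pos [502.  370.7  58. ] F [0.5 0.7 0.2] M [ 0.05 -0.12  0.02] gw 40.4 gf 0.0
wing t69.3 pos [501.5 371.9  57.5] F [-0.1  7.2 -0.3] M [ 1.17 -0.09 -0.13] gw 11.8 gf 30.0
locked t72.0 pos [499.7 369.3  57.3] F [-12.9  -6.9  12.3] M [-1.    1.88  0.59] gw 12.1 gf 30.0
up t73.5 pos [501.1 370.3 168.9] F [-0.4  1.6 -0.1] M [-0.02 -0.08  0.01] gw 40.0 gf 0.0
```

View pics/w5.png

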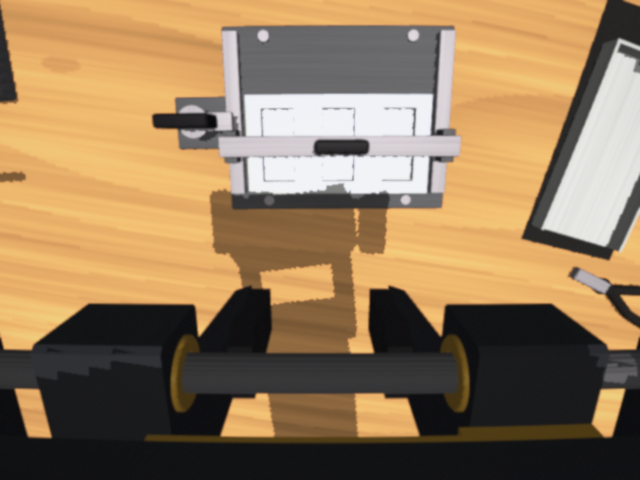

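The carriage is home, with its beam across the cavity middles at row 147. The wing and tongue point along -y at (185,121), so the clamp is locked. Handing in.

```bash
python3 -c "
from rig import r
print(r.close_job())"
```

```text
the job is handed in; nothing more can be done
None
```

The job is done and handed in, though no verdict came back: both wax bars are in the tub (the third cavity was empty), the tray is back on its mat, the carriage is home and the clamp is locked.

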